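# Dress the slanted whetstone with the dressing block and put the block away

### The arm

A 7-joint arm with a two-finger parallel gripper is mounted at the origin on a cart in front of the work surface, level with it; the furniture and walls round the work are solid. World frame = base frame: x ahead of the robot, y to its left, z up, the work surface at z = 0. Lengths are in m, angles in rad, forces in N, time in s.
With the tool pointing down it reaches from about 0.425 to 0.875 m from the base axis. Payload 9.9 kg.
Tool frame: the origin (TCP) lies on the centre line of the jaws, within the pads' length; the fingertips stand 17 mm ahead of it and the grasp point (between the pads) lies 2 mm behind it; z points along the fingers, y is the line along which they close (so a half turn about z gives the same grasp; the last joint's range is limited). The gripper opens to 85 mm and grips with 20 to 120 N. Pads are 22 mm wide; open, the fingers measure 114 mm over their backs; the gripper's body (76 mm by 85 mm) begins 54 mm behind the grasp point. The pads swing forward as they close: fully open they stand 13 mm farther back than shut.
Start: joints at [-1.282, 0.576, 0.025, 1.437, -0.015, 1.129, -0.057], TCP at [0.246, 0.629, 0.21] pointing down, gripper open.
Joint ranges: [-2.76, 2.76], [-0.34, 2.15], [-1.52, 1.57], [0.19, 2.46], [-1.09, 4.23], [0.17, 1.99], [-2.82, 2.82]. Speed limits (rad/s): [2.22, 2.22, 3.01, 3.01, 3.14, 3.14, 3.14].

### API

Orientations are given as a 3x3 rotation matrix whose columns are the frame's x, y, z axes.
In Python, from bench import manip gives the robot as it stands. The module is installed in compiled form; this text tells all that it offers.
- The arm moves only by the tool play_rows, never from a script. Its arguments are lists of equal length, an entry for each row: "grip": the finger opening in m, from 0 to 0.0854; "travel": the shift along the tool's x, y, z in m, a list of three; "turn": the turn about the tool's z in degrees. A call has 1 to 8 rows; each row is the pose to reach, as a shift and turn from the pose commanded when the call began, along the tool's axes at that moment; what a row does not reach only later rows make up. A row lasts 1/10 s, in which the tool goes at most 50 mm and 8.59 degrees, less where a joint would pass 70% of its speed; a pose out of reach is approached as far as the arm can. A call with a gripper value outside its range is refused whole. The fingers move at their own pace and stop on an object; "force" is the grip in N (left out, the last holds). Time passes only in rows, so rows that repeat a pose let the fingers close. It gives the time, the measured TCP pose, the force, the opening and the grip force at its end, in the units of the state.
- manip.state(): the state, without advancing time (a new reading comes with each control period).
- manip.read_camera(name): name is "scene" or "top" or "wrist"; returns a dict with "pixels" (400x640x3 uint8, red, green, blue), "depth" (400x640 float32, m along the optical axis (not along the pixel's ray), 0 where there is no reading), "fx", "fy", "cx", "cy" (pixels), "D" ([k1, k2, p1, p2, k3] as OpenCV has them; the pictures are not rectified), "extrinsics" (4x4, takes a point from camera to world coordinates). Camera axes: x right, y up, looking along -z (the intrinsics and any distortion apply to the point x, -y, -z); pixel columns grow to the right and rows downward; lengths in m; the calibration is good to about 2 mm. A picture is of the moment at which its call begins.
- manip.sign_off(): hands the job in; it is judged then, once.
The state is a dict: "time_s": time; "qpos": joint angles; "qvel": joint speeds; "joint_efforts": joint torques, N m; "tcp_pos": TCP position; "tool_rot": TCP orientation; "force": force on the tool from outside, world axes, zero at the start; "wrist_torque": the same for the moment, N m; "width": finger opening in m; "finger_force": force on a finger pad.
Only numpy, scipy, OpenCV 4.12 (cv2) and the standard library are available. Lean on these libraries where they do the work, as an engineer would, in place of code of your own. Each camera call takes 0.05 s, during which the arm holds its last target. There are 200 camera calls.

### The job

Dress the whetstone on its slanted stand: holding the dressing block by its rib and its plate flat on the stone, rub it slowly the full length of the stone, from the high end down to the low end and back up to the high end, pressing steadily all the way with about a kilogram's weight and never bearing down hard. Then set the block, rib up, flat on the floor of its open case, let go and shut the lid fully. Do not disturb the spice jar, the tub or the peeler.

Things in the scene. Friction and masses are not known exactly. Their poses are not given: they have to be found in the camera images.
- dressing_block: The dressing block: grey flat plate 50 (x) x 64 (y) x 14 mm (z) with an upright wooden rib on top, 16 (x) x 58 (y) mm, from 13 to 43 mm above the underside; 0.25 kg, starts lying plate down on the table. Origin: centre of its underside, z up through the rib. Grip the rib across its 16 mm (along x).
- stone_bed: Steel bed of the stand, 160 (x) x 84 (y) x 12 mm, locked at 23 to 37 degrees, low end to the robot's left. Origin: its centre, at z = 80 mm; x up the slope, y across, z square out of the stone. The whetstone 140 (x) x 60 (y) mm lies on it on rubber cushions (1 mm per 5 N), face parallel to the bed; worn: its face is some 21 to 31 mm from the origin along z.
- stone_mid (a point): Middle of the bed, under the middle of the whetstone (same axes). With its plate whole on the stone the block's centre can go from x = -45 to +45 mm; full length means that its centre gets past 32 mm from the middle at either end.
- stand: The stand that carries the bed, fixed to the table: wooden base 170 (x) x 124 (y) x 12 mm, with a cheek 95 mm high and 56 mm long either side of the bed's middle, 110 mm apart over their outsides, 150 mm over the pivot knobs. Origin: centre of its underside.
- case: The block's case: open wooden box 150 (x) x 130 (y) x 60 mm high, walls and floor 5 mm, fixed to the table. Origin: centre of its underside; x points to the hinge side, away from the robot.
- case_lid (a joint): Angle of the case's lid, rad: 0 shut, starts leaning open at about 1.9 (1.57 is upright). The lid is 7 mm thick, covers the case, hinges on the rim at x = +75 mm, z = 60 mm of the case, and falls shut by itself once pushed below about 1.5.
- case_lid_handle (a point): The grip point of the small knob on the lid, near its free edge on the outside; the knob stands out some 40 mm from the lid.
- spice_jar: Bystander: small jar with a screw cap, 45 mm across, 106 mm high; origin at the centre of its underside.
- tub: Bystander: small tub with a foil top, 72 mm across, 71 mm high; origin at the centre of its underside.
- peeler: Bystander: hand peeler lying on the table, 170 mm long (x), 25 mm wide, 18 mm high; origin at the middle of its underside.
Mind the look-alikes: they are no part of the job. Of the things that look like the dressing_block, take the one that is nearest to the robot's base at the start.

How it is judged:
By the outcome, as a careful person would: the job done as asked, in the order asked, and still so for the second after the job is handed in, with the robot touching nothing.
It also fails if it takes over 72 s, if anything falls off the work surface, if the arm or the gripper's body presses on something with over 40 N, if the wrist force passes 120 N, or if a joint passes its speed limit or range.

## Working session

There is one attempt and no reset: what is moved stays moved. The work goes in short steps, Python scripts to look and compute and a tool call to move; the robot and the scene stay as the last step left them, time stands still between calls to the robot, and variables do not carry over. Pictures are saved under pics/ and viewed, at most 10 in all, crops included, and the job is handed in when it is done.

Besides the shell and the picture viewer there is one more tool, called by a JSON object that holds its "method" and its "body", one argument or row to a line. play_rows: Moves the arm, as the interface text tells. Its arguments: {"type":"object","properties":{"grip":{"type":"array","items":{"type":"number"}},"travel":{"type":"array","items":{"type":"array","items":{"type":"number"}}},"turn":{"type":"array","items":{"type":"number"}},"force":{"type":"number"}},"required":["grip","travel","turn"]}

```bash
mkdir -p pics
cat > h.py <<'E'
import numpy as np, cv2, pickle
from bench import manip
def snap(name,out):
    c=manip.read_camera(name); pickle.dump(c,open(out+'.pkl','wb'))
    cv2.imwrite('pics/'+out+'.png',c['pixels'][:,:,::-1]); return c
def load(o): return pickle.load(open(o+'.pkl','rb'))
def cloud(c):
    v,u=np.mgrid[0:400,0:640]; K=np.array([[c['fx'],0,c['cx']],[0,c['fy'],c['cy']],[0,0,1]],float)
    p=cv2.undistortPoints(np.stack([u,v],-1).reshape(-1,1,2).astype(np.float64),K,np.array(c['D'],float)).reshape(400,640,2)
    d=c['depth'].astype(float); P=np.stack([p[...,0]*d,-p[...,1]*d,-d],-1)
    E=np.array(c['extrinsics']); W=P@E[:3,:3].T+E[:3,3]; W[d==0]=np.nan; return W
E
python3 - <<'E'
from h import *
for n in('scene','top'): snap(n,n+'0')
s=manip.state(); print({k:np.round(v,3) for k,v in s.items()})
E
```

```text
{'time_s': np.float64(0.1), 'qpos': array([-1.282,  0.576,  0.025,  1.438, -0.015,  1.129, -0.056]), 'qvel': array([ 0.001, -0.005, -0.   , -0.   , -0.001, -0.   , -0.002]), 'joint_efforts': array([ 5.0000e-03, -7.6731e+01,  2.2580e+00, -2.8661e+01,  1.6000e-02,
        9.0000e-03, -0.0000e+00]), 'tcp_pos': array([0.246, 0.628, 0.21 ]), 'tool_rot': array([[-0.931,  0.364, -0.   ],
       [ 0.364,  0.931, -0.001],
       [-0.   , -0.002, -1.   ]]), 'force': array([ 0.135, -0.284, -0.43 ]), 'wrist_torque': array([ 0.043,  0.023, -0.057]), 'finger_force': np.float64(0.0), 'width': np.float64(0.085)}
```

View pics/scene0.png

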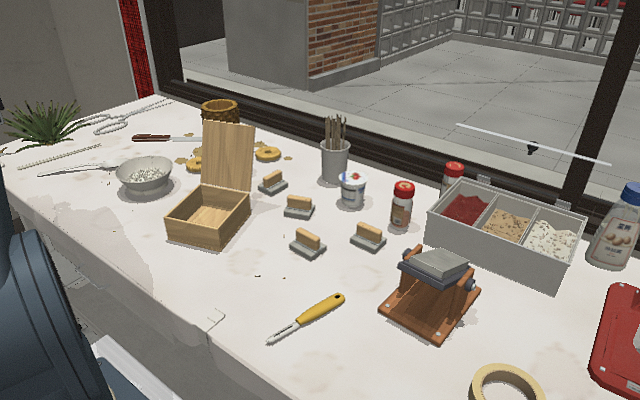

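View pics/top0.png

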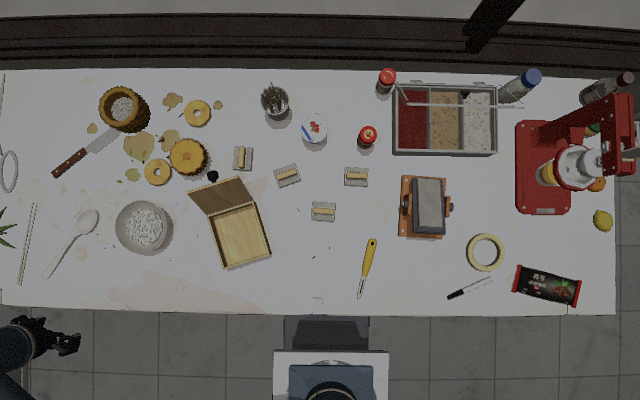

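Run:
```python
from h import *
c=load('top0');W=cloud(c);s=load('scene0')
for p in[(330,390),(323,211),(356,176),(288,175),(243,157),(240,235),(427,190),(427,205),(427,225),(418,205),(438,205),(403,207),(452,207),(368,135),(314,128),(368,268),(300,300)]: print(p,np.round(W[p[1],p[0]],3))
a=cv2.resize(c['pixels'][150:250,380:480],(600,600),interpolation=cv2.INTER_CUBIC)
b=cv2.resize(s['pixels'][230:350,370:490],(600,600),interpolation=cv2.INTER_CUBIC)
cv2.imwrite('pics/st.png',cv2.resize(np.hstack([a,b]),(800,400))[:,:,::-1])
```

```text
(330, 390) [0.071 0.006 0.084]
(323, 211) [0.533 0.03  0.043]
(356, 176) [ 0.628 -0.057  0.047]
(288, 175) [0.629 0.126 0.039]
(243, 157) [0.676 0.249 0.041]
(240, 235) [0.465 0.257 0.005]
(427, 190) [ 0.591 -0.24   0.086]
(427, 205) [ 0.55  -0.235  0.106]
(427, 225) [ 0.499 -0.232  0.123]
(418, 205) [ 0.551 -0.214  0.094]
(438, 205) [ 0.551 -0.265  0.1  ]
(403, 207) [ 0.546 -0.178  0.079]
(452, 207) [ 0.547 -0.305  0.09 ]
(368, 135) [ 0.729 -0.082  0.103]
(314, 128) [0.752 0.058 0.069]
(368, 268) [ 0.381 -0.094  0.018]
(300, 300) [ 0.29   0.089 -0.001]
```

View pics/st.png

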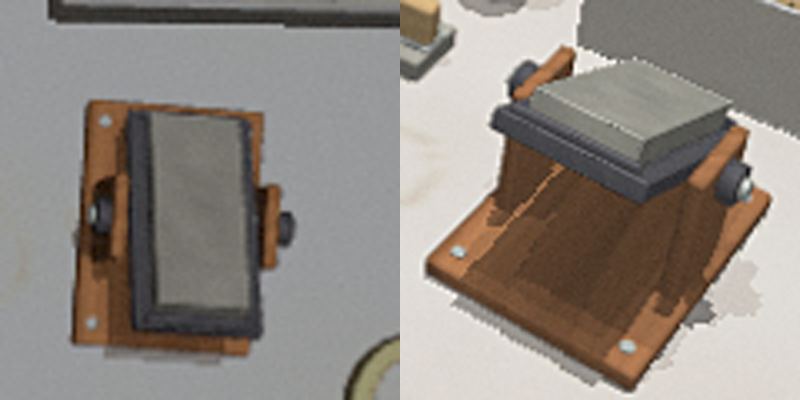

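Run:
```python
from h import *
def fit(P):
    P=P[~np.isnan(P).any(1)]; m=np.ones(len(P),bool)
    for _ in range(8):
        ctr=P[m].mean(0); n=np.linalg.svd(P[m]-ctr)[2][2]; n*=np.sign(n[2]); r=(P-ctr)@n; m=abs(r)<0.004
    return ctr,n,m.sum(),r[m].std()
for o in('top0','scene0'):
    W=cloud(load(o)); px=load(o)['pixels'].astype(int)
    M=(W[...,0]>.45)&(W[...,0]<.66)&(W[...,1]<-.16)&(W[...,1]>-.33)&(W[...,2]>.07)&(px.max(2)-px.min(2)<25)&(px.sum(2)>270)
    c,n,k,r=fit(W[M]); t=np.degrees(np.arccos(n[2])); print(o,c.round(4),n.round(3),k,round(r,4),'tilt',t.round(2),'az',np.degrees(np.arctan2(n[1],n[0])).round(2))
    P=W[M]; P=P[abs((P-c)@n)<.004]; q=cv2.minAreaRect((P[:,:2]*1000).astype(np.float32)); print(q)
    # rib / block
    B=(abs(W[...,0]-.533)<.06)&(abs(W[...,1]-.03)<.06)&(W[...,2]>.006)
    print('block',cv2.minAreaRect((W[B][:,:2]*1000).astype(np.float32)))
    R=B&(W[...,2]>.032); print('rib',cv2.minAreaRect((W[R][:,:2]*1000).astype(np.float32)),np.median(W[R][:,2]),W[R].mean(0).round(4))
    # case and stand base
    S=(W[...,0]>.42)&(W[...,0]<.7)&(W[...,1]<-.14)&(W[...,1]>-.36)&(W[...,2]>.004)&(W[...,2]<.02); print('base',cv2.minAreaRect((W[S][:,:2]*1000).astype(np.float32)))
    C=(W[...,0]>.35)&(W[...,0]<.7)&(W[...,1]<.37)&(W[...,1]>.14)&(W[...,2]>.05)&(W[...,2]<.066)&(px[...,0]-px[...,2]>15)
    print('rim',cv2.minAreaRect((W[C][:,:2]*1000).astype(np.float32)))
    L=(W[...,0]>.45)&(W[...,0]<.75)&(W[...,1]<.4)&(W[...,1]>.18)&(W[...,2]>.08)&(px[...,0]-px[...,2]>15)
    c,n,k,r=fit(W[L]);print('lid',c.round(3),n.round(3),k,'top',np.nanmax(W[L][:,2]))
```

```text
top0 [ 0.5566 -0.243   0.1006] [ 0.416 -0.031  0.909] 974 0.0018 tilt 24.65 az -4.31
((559.1911010742188, -243.33163452148438), (57.86564636230469, 126.39085388183594), 86.96776580810547)
block ((535.4285278320312, 41.5139045715332), (112.48434448242188, 95.3180923461914), 4.976452827453613)
rib ((534.1375122070312, 30.184097290039062), (54.81779479980469, 16.067352294921875), 86.10615539550781) 0.04199837556750752 [0.5337 0.0304 0.042 ]
base ((559.2221069335938, -247.57003784179688), (214.18191528320312, 277.2861022949219), 88.67655181884766)
rim ((551.3475952148438, 283.5675048828125), (331.1734619140625, 129.56387329101562), 18.596221923828125)
lid [0.566 0.287 0.148] [-0.893 -0.306  0.33 ] 1295 top 0.20832516622075636
scene0 [ 0.5485 -0.2455  0.106 ] [ 0.41  -0.028  0.912] 842 0.001 tilt 24.26 az -3.91
((560.13818359375, -232.14541625976562), (85.35527801513672, 130.21456909179688), 86.76058959960938)
block ((534.5090942382812, 27.937721252441406), (65.6686019897461, 50.36076354980469), 86.17984771728516)
rib ((534.177001953125, 27.780179977416992), (57.9998779296875, 18.681777954101562), 85.0168685913086) 0.04290769857827115 [0.5323 0.0248 0.0411]
base ((582.3656005859375, -255.77471923828125), (201.19424438476562, 237.2344207763672), 88.41967010498047)
rim ((468.6956481933594, 253.5294647216797), (159.77024841308594, 132.71746826171875), 18.11526870727539)
lid [0.566 0.284 0.143] [-0.897 -0.305  0.319] 2892 top 0.20499413665743155
```

```bash
cat >> h.py <<'E'
def go(x,y,z,yaw=None):
    s=manip.state(); R=np.array(s['tool_rot']); p=np.array(s['tcp_pos'])
    cur=np.degrees(np.arctan2(R[1,1],R[0,1])); d=R.T@(np.array([x,y,z])-p)
    print('t',round(float(s['time_s']),2),'tcp',p.round(4),'yaw',round(cur,2),'F',np.round(s['force'],1),'w',round(float(s['width']),4),'ff',round(float(s['finger_force']),1),'-> travel',d.round(4),'turn',None if yaw is None else round((cur-yaw+180)%360-180,2),'q',np.round(s['qpos'],2))
E
python3 -c "
from h import *
go(.534,.029,.25,-4)"
```

```text
t 0.1 tcp [0.2457 0.6282 0.2095] yaw 68.64 F [ 0.1 -0.3 -0.4] w 0.0854 ff 0.0 -> travel [-0.4868 -0.4531 -0.0397] turn 72.64 q [-1.28  0.58  0.02  1.44 -0.01  1.13 -0.06]
```

{"method": "play_rows", "body": {
  "grip": [0.06, 0.06, 0.06, 0.06, 0.06, 0.06, 0.06, 0.06],
  "travel": [
    [0, 0, -0.04],
    [-0.486, -0.453, -0.04],
    [-0.486, -0.453, -0.04],
    [-0.486, -0.453, -0.04],
    [-0.486, -0.453, -0.04],
    [-0.486, -0.453, -0.04],
    [-0.486, -0.453, -0.04],
    [-0.486, -0.453, -0.04]
  ],
  "turn": [0, 5, 15, 25, 35, 45, 50, 55]
}}

```text
time_s: 0.9
tcp_pos: [0.3977, 0.3111, 0.2502]
tool_rot: [[-0.23, 0.973, -0.0], [0.973, 0.23, 0.0], [0.0, -0.0, -1.0]]
force: [0.7, -0.0, 0.2]
width: 0.0598
finger_force: 0.0
```

```bash
python3 -c "
from h import *
go(.534,.029,.15,-4)"
```

```text
t 0.9 tcp [0.3977 0.3111 0.2502] yaw 13.3 F [ 0.7 -0.   0.2] w 0.0598 ff 0.0 -> travel [-0.3059  0.0677  0.1002] turn 17.3 q [-1.    0.3   0.33  1.82 -0.11  1.04 -0.4 ]
```

{"method": "play_rows", "body": {
  "grip": [0.05, 0.05, 0.05, 0.05, 0.05, 0.05, 0.05, 0.05],
  "travel": [
    [-0.044, 0.01, 0],
    [-0.09, 0.02, 0],
    [-0.13, 0.03, 0],
    [-0.178, 0.04, 0.01],
    [-0.22, 0.05, 0.03],
    [-0.265, 0.06, 0.06],
    [-0.306, 0.068, 0.08],
    [-0.306, 0.068, 0.1]
  ],
  "turn": [3, 6, 9, 12, 15, 17.3, 17.3, 17.3]
}}

```text
time_s: 1.7
tcp_pos: [0.5372, 0.0248, 0.1494]
tool_rot: [[0.072, 0.997, 0.001], [0.997, -0.072, -0.004], [-0.003, 0.002, -1.0]]
force: [-0.3, 0.1, -0.3]
width: 0.0501
finger_force: 0.0
```

```bash
python3 -c "
from h import *
snap('wrist','w1'); go(.534,.029,.037,-4)
W=cloud(load('w1')); B=(abs(W[...,0]-.534)<.06)&(abs(W[...,1]-.03)<.06)
R=B&(W[...,2]>.034)&(W[...,2]<.05); print('rib',cv2.minAreaRect((W[R][:,:2]*1000).astype(np.float32)),np.median(W[R][:,2]))
R=B&(W[...,2]>.007)&(W[...,2]<.05); print('blk',cv2.minAreaRect((W[R][:,:2]*1000).astype(np.float32)))
"
```

```text
t 1.75 tcp [0.5345 0.028  0.1463] yaw -3.97 F [-0.6  1.  -2.9] w 0.0502 ff 0.0 -> travel [ 1.300e-03 -1.000e-04  1.093e-01] turn 0.03 q [-0.43  0.48  0.43  1.9  -0.26  0.83  0.06]
rib ((536.5057373046875, 28.99087905883789), (56.63578414916992, 15.920528411865234), 85.4332275390625) 0.04318061084804281
blk ((536.3855590820312, 28.097332000732422), (64.44712829589844, 50.02719497680664), 85.58309173583984)
```

View pics/w1.png

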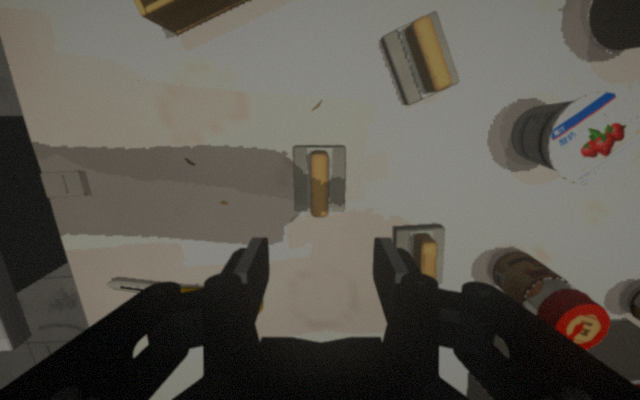

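{"method": "play_rows", "body": {
  "grip": [0.05, 0.05, 0.05, 0.05, 0.016, 0.01, 0.0, 0.0],
  "travel": [
    [0.001, 0.0005, 0.045],
    [0.001, 0.0005, 0.09],
    [0.001, 0.0005, 0.109],
    [0.001, 0.0005, 0.109],
    [0.001, 0.0005, 0.109],
    [0.001, 0.0005, 0.109],
    [0.001, 0.0005, 0.109],
    [0.001, 0.0005, 0.109]
  ],
  "turn": [0, 0, 0, 0, 0, 0, 0, 0],
  "force": 40
}}

```text
time_s: 2.55
tcp_pos: [0.5368, 0.033, 0.0424]
tool_rot: [[0.064, 0.998, 0.002], [0.998, -0.064, 0.0], [0.001, 0.002, -1.0]]
force: [-0.2, 0.6, 0.5]
width: -0.0001
finger_force: 0.0
```

```bash
python3 -c "
from h import *
go(.535,.0285,.25,-94)"
```

```text
t 2.55 tcp [0.5368 0.033  0.0424] yaw -3.64 F [-0.2  0.6  0.5] w -0.0001 ff 0.0 -> travel [-0.0045 -0.0011 -0.2076] turn 90.36 q [-0.37  0.62  0.34  2.   -0.36  0.58  0.15]
```

```bash
python3 -c "
from h import *
snap('wrist','w2');snap('scene','s2');c=load('s2')['pixels'][150:310,230:470]
cv2.imwrite('pics/v2.png',np.vstack([cv2.resize(c,(480,320))[:,:,::-1],cv2.resize(load('w2')['pixels'],(480,280))[:,:,::-1]]))
go(.535,.0285,.15,-4)
W=cloud(load('w2'));B=(abs(W[...,0]-.534)<.08)&(abs(W[...,1]-.03)<.08)&(W[...,2]>.007)&(W[...,2]<.05); print(cv2.minAreaRect((W[B][:,:2]*1000).astype(np.float32)))
"
```

```text
t 2.65 tcp [0.5365 0.0329 0.0419] yaw -3.65 F [-0.2  0.5  0.6] w -0.0001 ff 0.0 -> travel [-0.0045 -0.0011 -0.1081] turn 0.35 q [-0.37  0.62  0.34  2.   -0.36  0.58  0.15]
((536.5506591796875, 28.867420196533203), (63.25682067871094, 50.161277770996094), 85.90119171142578)
```

View pics/v2.png

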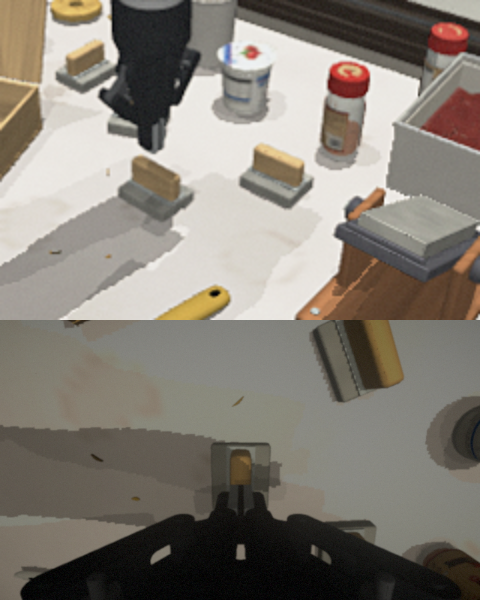

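```bash
python3 -c "
from h import *
c=load('s2');W=cloud(c);px=c['pixels'].astype(int).sum(2)
for v in range(190,232,3):
    r=[(u,W[v,u].round(3)) for u in range(295,320) if px[v,u]<120]
    print(v,r[0] if r else None,r[-1] if r else None)
s=manip.state();print({k:np.round(v,3) for k,v in s.items()})
"
```

```text
190 (295, array([0.496, 0.027, 0.168])) (316, array([0.546, 0.016, 0.147]))
193 (295, array([0.508, 0.037, 0.151])) (316, array([0.548, 0.017, 0.139]))
196 (295, array([0.522, 0.049, 0.133])) (319, array([0.561, 0.02 , 0.125]))
199 (296, array([0.522, 0.046, 0.127])) (319, array([0.561, 0.019, 0.118]))
202 (297, array([0.521, 0.043, 0.122])) (314, array([0.548, 0.022, 0.117]))
205 (296, array([0.496, 0.025, 0.135])) (313, array([0.544, 0.021, 0.112]))
208 (295, array([0.491, 0.024, 0.132])) (312, array([0.542, 0.023, 0.105]))
211 (297, array([0.498, 0.025, 0.12 ])) (307, array([0.526, 0.023, 0.106]))
214 (299, array([0.522, 0.04 , 0.094])) (305, array([0.526, 0.027, 0.097]))
217 (299, array([0.524, 0.041, 0.085])) (304, array([0.523, 0.028, 0.091]))
220 (300, array([0.524, 0.039, 0.079])) (305, array([0.524, 0.026, 0.084]))
223 (302, array([0.523, 0.033, 0.075])) (305, array([0.527, 0.029, 0.074]))
226 None None
229 None None
{'time_s': np.float64(2.65), 'qpos': array([-0.368,  0.619,  0.335,  1.998, -0.356,  0.58 ,  0.146]), 'qvel': array([ 0.   ,  0.006, -0.002,  0.003,  0.   , -0.002,  0.001]), 'joint_efforts': array([-5.0000e-02, -6.4955e+01,  7.3540e+00, -1.6358e+01,  1.1000e-02,
        3.0000e-03, -4.0000e-03]), 'tcp_pos': array([0.537, 0.033, 0.042]), 'tool_rot': array([[ 0.064,  0.998,  0.001],
       [ 0.998, -0.064,  0.   ],
       [ 0.   ,  0.001, -1.   ]]), 'force': array([-0.193,  0.506,  0.555]), 'wrist_torque': array([ 0.046,  0.029, -0.009]), 'finger_force': np.float64(0.0), 'width': np.float64(-0.0)}
```

```bash
python3 -c "
from h import *
for o in('w1','w2'):
    c=load(o);W=cloud(c);print(np.array(c['extrinsics']).round(3)); print(np.nanmedian(W[150:210,100:200,2]), [W[v,u].round(3) for v,u in((195,320),(245,318),(350,340),(330,320))])
go(.535,.0285,.15,-4)
c=load('w2');W=cloud(c);px=c['pixels'].astype(int).sum(2)
for v in range(225,330,10): print(v,[W[v,u].round(3).tolist() for u in range(290,350,8) if px[v,u]<110])
"
```

```text
[[ 0.997  0.069  0.018  0.542]
 [-0.072  0.961  0.266  0.092]
 [ 0.001 -0.266  0.964  0.313]
 [ 0.     0.     0.     1.   ]]
0.0002390238400389877 [array([0.537, 0.021, 0.043]), array([ 0.53 , -0.046, -0.001]), array([0.543, 0.036, 0.249]), array([ 0.524, -0.152,  0.001])]
[[ 0.998  0.061  0.015  0.541]
 [-0.063  0.963  0.262  0.1  ]
 [ 0.001 -0.262  0.965  0.207]
 [ 0.     0.     0.     1.   ]]
0.00035320305398364726 [array([0.538, 0.056, 0.041]), array([0.537, 0.044, 0.08 ]), array([0.542, 0.043, 0.142]), array([ 0.531, -0.06 ,  0.   ])]
t 2.65 tcp [0.5365 0.0329 0.0419] yaw -3.65 F [-0.2  0.5  0.6] w -0.0001 ff 0.0 -> travel [-0.0045 -0.0011 -0.1081] turn 0.35 q [-0.37  0.62  0.34  2.   -0.36  0.58  0.15]
225 []
235 []
245 [[0.538, 0.044, 0.079]]
255 [[0.524, 0.041, 0.08], [0.528, 0.04, 0.08], [0.538, 0.044, 0.089], [0.545, 0.04, 0.081], [0.548, 0.04, 0.081]]
265 [[0.525, 0.041, 0.091], [0.528, 0.041, 0.09], [0.538, 0.044, 0.097], [0.548, 0.04, 0.091]]
275 [[0.528, 0.048, 0.111], [0.53, 0.048, 0.111], [0.533, 0.046, 0.108], [0.536, 0.045, 0.108], [0.538, 0.042, 0.102], [0.541, 0.0
[... 263 characters left out ...]
 0.12], [0.531, 0.045, 0.119], [0.533, 0.045, 0.119], [0.535, 0.04, 0.111], [0.538, 0.033, 0.101], [0.541, 0.044, 0.118], [0.543, 0.045, 0.121], [0.546, 0.045, 0.12]]
305 [[0.53, 0.051, 0.133], [0.532, 0.051, 0.133], [0.534, 0.048, 0.13], [0.535, 0.036, 0.111], [0.537, 0.029, 0.101], [0.541, 0.042, 0.12], [0.543, 0.05, 0.133], [0.545, 0.05, 0.133]]
315 [[0.53, 0.051, 0.137], [0.532, 0.051, 0.137], [0.534, 0.047, 0.132], [0.535, 0.032, 0.112], [0.537, 0.024, 0.101], [0.54, 0.032, 0.111], [0.543, 0.049, 0.136], [0.545, 0.05, 0.138]]
325 [[0.531, 0.051, 0.142], [0.533, 0.051, 0.142], [0.534, 0.043, 0.132], [0.534, 0.028, 0.111], [0.54, 0.029, 0.113], [0.542, 0.046, 0.135], [0.544, 0.05, 0.141]]
```

{"method": "play_rows", "body": {
  "grip": [0.05, 0.05, 0.05, 0.05, 0.05, 0.05, 0.05],
  "travel": [
    [0, 0, 0],
    [-0.0045, -0.001, 0],
    [-0.0045, -0.001, 0],
    [-0.0045, -0.001, 0],
    [-0.0045, -0.001, 0.02],
    [-0.0045, -0.001, 0.04],
    [-0.0045, -0.001, 0.05]
  ],
  "turn": [0, 0, 0, 0, 0, 0, 0]
}}

```text
time_s: 3.35
tcp_pos: [0.5343, 0.0284, -0.01]
tool_rot: [[0.064, 0.998, -0.001], [0.998, -0.064, -0.0], [-0.0, -0.001, -1.0]]
force: [0.1, -0.1, 2.6]
width: 0.0499
finger_force: 1.8
```

```bash
python3 -c "
from h import *
snap('wrist','w3');snap('scene','s3');c=load('s3')['pixels'][150:310,230:470]
cv2.imwrite('pics/v3.png',np.vstack([cv2.resize(c,(480,320))[:,:,::-1],cv2.resize(load('w3')['pixels'],(480,280))[:,:,::-1]]))
go(.5355,.0285,-.015,-4)
c=load('w3');W=cloud(c);px=c['pixels'].astype(int).sum(2)
M=(px<110)&(abs(W[...,0]-.535)<.05)&(W[...,2]<.11)&(abs(W[...,1]-.03)<.04);print(np.percentile(W[M][:,2],[0,2,5,20]))
"
```

```text
t 3.45 tcp [ 0.5347  0.0283 -0.0094] yaw -3.67 F [-0.2  0.   0.1] w 0.0502 ff 0.0 -> travel [0.0002 0.0008 0.0056] turn 0.33 q [-0.32  0.7   0.27  2.03 -0.4   0.46  0.19]
[0.01415877 0.02957996 0.04235334 0.06847829]
```

View pics/v3.png

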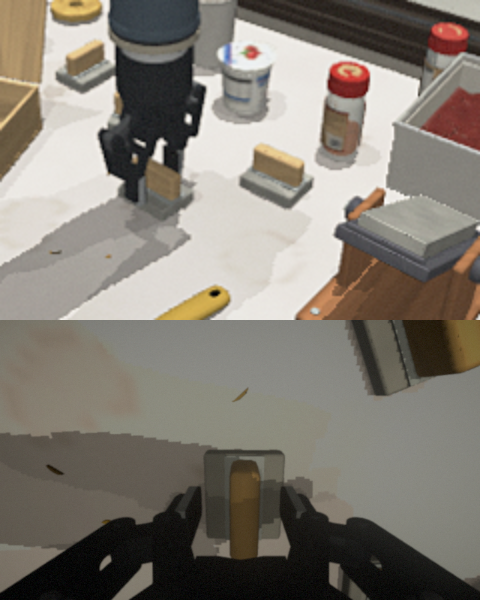

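{"method": "play_rows", "body": {
  "grip": [0.05, 0.03, 0.01, 0.0, 0.0, 0.0, 0.0],
  "travel": [
    [0, 0.001, 0.005],
    [0, 0.001, 0.005],
    [0, 0.001, 0.005],
    [0, 0.001, 0.005],
    [0, 0.001, 0.005],
    [0, 0.001, 0.005],
    [0, 0.001, -0.02]
  ],
  "turn": [0, 0, 0, 0, 0, 0, 0],
  "force": 40
}}

```text
time_s: 4.15
tcp_pos: [0.5351, 0.0282, 0.0109]
tool_rot: [[0.064, 0.998, -0.002], [0.998, -0.064, 0.0], [-0.0, -0.002, -1.0]]
force: [0.6, 0.6, -0.5]
width: 0.0336
finger_force: 0.0
```

```bash
python3 -c "
from h import *
go(.515,-.24,.2,-94)"
```

```text
t 4.15 tcp [0.5351 0.0282 0.0109] yaw -3.67 F [ 0.6  0.6 -0.5] w 0.0336 ff 0.0 -> travel [-0.269  -0.0032 -0.1891] turn 90.33 q [-0.34  0.67  0.3   2.02 -0.38  0.51  0.18]
```

{"method": "play_rows", "body": {
  "grip": [0.034],
  "travel": [
    [0, 0, 0]
  ],
  "turn": [0]
}}

```text
time_s: 4.25
tcp_pos: [0.5375, 0.0282, 0.0138]
tool_rot: [[0.064, 0.998, 0.004], [0.998, -0.064, 0.0], [0.001, 0.004, -1.0]]
force: [0.7, -0.2, 0.1]
width: 0.0339
finger_force: 0.0
```

```bash
python3 -c "
from h import *
go(.535,.0283,-.015,-4);snap('wrist','w4'); W=cloud(load('w4'));B=(abs(W[...,0]-.534)<.08)&(abs(W[...,1]-.03)<.05)&(W[...,2]>.007)&(W[...,2]<.05)&(load('w4')['pixels'].sum(2)>150); print(cv2.minAreaRect((W[B][:,:2]*1000).astype(np.float32)))
go(.535,.0283,-.015,-4)"
```

```text
t 4.25 tcp [0.5375 0.0282 0.0138] yaw -3.68 F [ 0.7 -0.2  0.1] w 0.0339 ff 0.0 -> travel [-0.     -0.0026  0.0288] turn 0.32 q [-0.34  0.66  0.3   2.02 -0.38  0.51  0.18]
((538.7805786132812, 28.497867584228516), (64.06193542480469, 59.26948547363281), 85.98744201660156)
t 4.3 tcp [0.537  0.0283 0.0126] yaw -3.66 F [-0.4  0.2  0.2] w 0.0342 ff 0.0 -> travel [-0.0002 -0.0021  0.0276] turn 0.34 q [-0.34  0.66  0.3   2.02 -0.38  0.51  0.18]
```

View pics/w4.png

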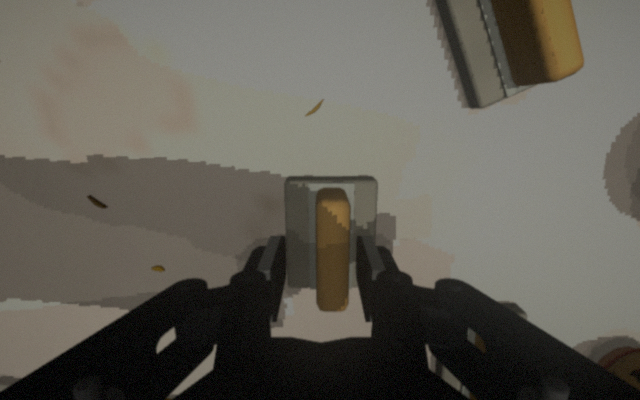

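{"method": "play_rows", "body": {
  "grip": [0.034, 0.034, 0.01, 0.0, 0.0, 0.0],
  "travel": [
    [0, -0.0015, 0.015],
    [0, -0.0015, 0.022],
    [0, -0.0015, 0.022],
    [0, -0.0015, 0.022],
    [0, -0.0015, 0.022],
    [0, -0.0015, 0.022]
  ],
  "turn": [0, 0, 0, 0, 0, 0]
}}

```text
time_s: 4.9
tcp_pos: [0.5416, 0.028, -0.0067]
tool_rot: [[0.065, 0.998, 0.014], [0.998, -0.065, 0.001], [0.002, 0.014, -1.0]]
force: [5.7, -0.5, 46.5]
width: 0.0152
finger_force: 64.0
```

```bash
python3 -c "
from h import *
go(.515,-.24,.2,-94)"
```

```text
t 4.9 tcp [ 0.5416  0.028  -0.0067] yaw -3.71 F [ 5.7 -0.5 46.5] w 0.0152 ff 64.0 -> travel [-0.2689 -0.0064 -0.2072] turn 90.29 q [-0.32  0.69  0.27  2.03 -0.4   0.46  0.19]
```

{"method": "play_rows", "body": {
  "grip": [0.024, 0.024, 0.024, 0.01, 0.01],
  "travel": [
    [0, -0.004, 0.0],
    [0, -0.004, -0.003],
    [0, -0.004, -0.003],
    [0, -0.004, -0.003],
    [0, -0.004, -0.003]
  ],
  "turn": [0, 0, 0, 0, 0],
  "force": 20
}}

```text
time_s: 5.4
tcp_pos: [0.5347, 0.0284, -0.0065]
tool_rot: [[0.064, 0.998, 0.008], [0.998, -0.064, -0.0], [0.0, 0.008, -1.0]]
force: [8.1, -0.4, 16.6]
width: 0.0156
finger_force: 29.6
```

```bash
python3 -c "
from h import *
go(.515,-.24,.2,-94)"
```

```text
t 5.4 tcp [ 0.5347  0.0284 -0.0065] yaw -3.68 F [ 8.1 -0.4 16.6] w 0.0156 ff 29.6 -> travel [-0.269  -0.0009 -0.2066] turn 90.32 q [-0.32  0.69  0.28  2.04 -0.4   0.46  0.19]
```

{"method": "play_rows", "body": {
  "grip": [0.01, 0.01, 0.01, 0.01, 0.01, 0.01],
  "travel": [
    [0, 0, -0.01],
    [0, 0, -0.03],
    [0, 0, -0.07],
    [0, 0, -0.12],
    [0, 0, -0.15],
    [0, 0, -0.15]
  ],
  "turn": [0, 0, 0, 0, 0, 0],
  "force": 30
}}

```text
time_s: 6.0
tcp_pos: [0.5312, 0.0286, 0.1452]
tool_rot: [[0.064, 0.998, 0.003], [0.998, -0.064, 0.001], [0.001, 0.003, -1.0]]
force: [0.4, 0.2, -3.0]
width: 0.0153
finger_force: 31.2
```

```bash
python3 -c "
from h import *
snap('wrist','w5');snap('scene','s5')
cv2.imwrite('pics/v5.png',np.vstack([cv2.resize(load('s5')['pixels'][110:270,230:470],(480,320))[:,:,::-1],cv2.resize(load('w5')['pixels'],(480,280))[:,:,::-1]]))
go(.515,-.24,.2,-94)"
```

```text
t 6.1 tcp [0.5291 0.029  0.1416] yaw -3.63 F [-0.9 -0.  -3.5] w 0.0156 ff 31.2 -> travel [-0.2693  0.0028 -0.0585] turn 90.37 q [-0.44  0.47  0.43  1.92 -0.27  0.81  0.08]
```

View pics/v5.png

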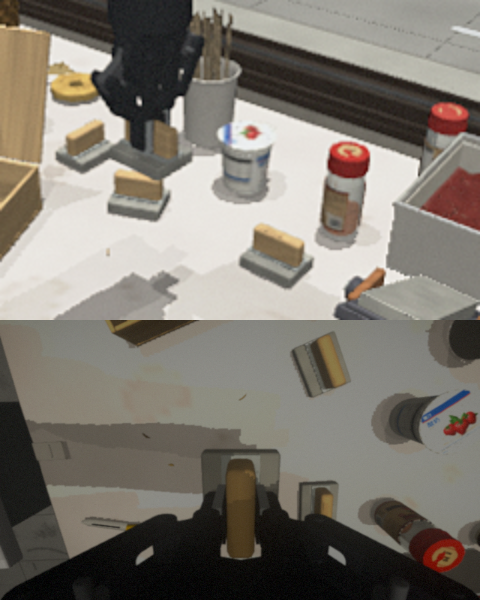

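{"method": "play_rows", "body": {
  "grip": [0.01, 0.01, 0.01, 0.01, 0.01, 0.01, 0.01, 0.01],
  "travel": [
    [-0.02, 0, -0.023],
    [-0.06, 0.01, -0.023],
    [-0.1, 0.015, -0.023],
    [-0.14, 0.02, -0.023],
    [-0.18, 0.025, -0.023],
    [-0.22, 0.03, -0.023],
    [-0.25, 0.031, -0.023],
    [-0.27, 0.031, -0.023]
  ],
  "turn": [6, 14, 22, 30, 38, 46, 54, 62]
}}

```text
time_s: 6.9
tcp_pos: [0.542, -0.245, 0.1627]
tool_rot: [[0.915, 0.404, -0.005], [0.404, -0.915, 0.0], [-0.004, -0.002, -1.0]]
force: [-0.2, -0.7, -2.7]
width: 0.0156
finger_force: 31.1
```

{"method": "play_rows", "body": {
  "grip": [0.01, 0.01, 0.01, 0.01, 0.01, 0.01],
  "travel": [
    [0, 0, 0],
    [0, 0, 0],
    [0, 0, 0],
    [0, 0, 0],
    [0, 0, 0],
    [0, 0, 0]
  ],
  "turn": [8, 16, 24, 28, 28, 28]
}}

```text
time_s: 7.5
tcp_pos: [0.5432, -0.2423, 0.1635]
tool_rot: [[0.998, -0.062, -0.003], [-0.062, -0.998, 0.001], [-0.003, -0.0, -1.0]]
force: [0.7, -0.0, -2.8]
width: 0.0156
finger_force: 31.0
```

Run:
```python
from h import *
c=snap('wrist','w6'); go(.543,-.242,.118,-94.1)
W=cloud(c);px=c['pixels'].astype(int)
n=np.array([.413,-.03,.9105]);d=(W-np.array([.5595,-.243,.1002]))@n
M=(abs(d)<.006)&(abs(W[...,0]-.56)<.08)&(abs(W[...,1]+.243)<.04)&(px.sum(2)>150)
P=W[M];ctr=P.mean(0)
for _ in range(5):
    m=np.linalg.svd(P-ctr,full_matrices=0)[2][2];m*=np.sign(m[2]);r=(P-ctr)@m;P=P[abs(r)<.003];ctr=P.mean(0)
print(len(P),ctr.round(4),m.round(3),P.min(0).round(4),P.max(0).round(4),'offset from model',((ctr-np.array([.5595,-.243,.1002]))@n).round(4))
print(cv2.minAreaRect((P[:,:2]*1000).astype(np.float32)))
# tip and block geometry
E_=np.array(c['extrinsics']);print(E_[:3,3].round(3))
B=(W[...,2]>.145)&(px[...,0]-px[...,2]>25); print('rib top z',np.percentile(W[B][:,2],[5,50,95]).round(4),W[B].min(0).round(3),W[B].max(0).round(3))
G=(W[...,2]>.14)&(px.sum(2)<110)&(abs(W[...,0]-.543)<.03);print('fingers z',np.percentile(W[G][:,2],[0,1,3,10,30]).round(4))
cv2.imwrite('pics/w6c.png',cv2.resize(c['pixels'][100:400,160:480],(800,600))[:,:,::-1]) if 0 else None
```

```text
t 7.55 tcp [ 0.5434 -0.2424  0.164 ] yaw -93.55 F [-0.5  0.2 -3.9] w 0.0154 ff 31.0 -> travel [-0.0003 -0.0004  0.046 ] turn 0.55 q [-0.17  0.65  0.88  1.74 -0.57  1.03 -0.72]
7428 [ 0.591  -0.247   0.0867] [ 0.42  -0.024  0.907] [ 0.5569 -0.2788  0.0687] [ 0.6266 -0.2152  0.1034] offset from model 0.0008
((591.8173217773438, -247.04473876953125), (60.19546127319336, 66.65870666503906), 86.66572570800781)
[ 0.61  -0.246  0.327]
rib top z [0.2016 0.2131 0.2143] [ 0.515 -0.299  0.182] [ 0.573 -0.2    0.264]
fingers z [0.1842 0.2096 0.2238 0.2391 0.2544]
```

{"method": "play_rows", "body": {
  "grip": [0.01, 0.01, 0.01, 0.01, 0.01, 0.01],
  "travel": [
    [0, -0.001, 0.02],
    [0, -0.001, 0.038],
    [0, -0.001, 0.044],
    [0, -0.001, 0.047],
    [0, -0.001, 0.049],
    [0, -0.001, 0.05]
  ],
  "turn": [0, 0, 0, 0, 0, 0],
  "force": 20
}}

```text
time_s: 8.15
tcp_pos: [0.5444, -0.2421, 0.1158]
tool_rot: [[0.998, -0.064, 0.001], [-0.064, -0.998, -0.0], [0.001, 0.0, -1.0]]
force: [-0.6, -0.2, -0.7]
width: 0.0156
finger_force: 31.2
```

{"method": "play_rows", "body": {
  "grip": [0.01, 0.01],
  "travel": [
    [0, 0, 0.001],
    [0, 0, 0.002]
  ],
  "turn": [0, 0]
}}

```text
time_s: 8.35
tcp_pos: [0.5444, -0.2422, 0.1141]
tool_rot: [[0.998, -0.064, 0.001], [-0.064, -0.998, -0.001], [0.001, 0.0, -1.0]]
force: [-1.2, 0.4, 6.8]
width: 0.0155
finger_force: 33.4
```

{"method": "play_rows", "body": {
  "grip": [0.01, 0.01],
  "travel": [
    [0, 0, 0.001],
    [0, 0, 0.002]
  ],
  "turn": [0, 0],
  "force": 20
}}

```text
time_s: 8.55
tcp_pos: [0.5445, -0.2423, 0.1126]
tool_rot: [[0.998, -0.064, 0.002], [-0.064, -0.998, -0.001], [0.002, 0.0, -1.0]]
force: [-2.4, 2.6, 14.0]
width: 0.0155
finger_force: 36.7
```

{"method": "play_rows", "body": {
  "grip": [0.01, 0.03, 0.03, 0.03],
  "travel": [
    [0, 0, -0.003],
    [0, 0, -0.003],
    [0, 0, -0.003],
    [0, 0, -0.003]
  ],
  "turn": [0, 0, 0, 0]
}}

```text
time_s: 8.95
tcp_pos: [0.5441, -0.2417, 0.1142]
tool_rot: [[0.998, -0.064, -0.0], [-0.064, -0.998, 0.0], [-0.0, -0.0, -1.0]]
force: [0.1, 0.6, -0.8]
width: 0.03
finger_force: 0.0
```

Run:
```python
from h import *
c=snap('wrist','w7'); t=snap('top','t7'); s=snap('scene','s7'); go(.556,-.2425,.099,-93.6)
for c in(c,s,t):
    W=cloud(c);px=c['pixels'].astype(int)
    o=np.array([.56,-.2442,.1004]);n=np.array([.414,-.027,.91]);e=np.array([-.908,.062,.415]);e-=n*(n@e);e/=np.linalg.norm(e);f=np.cross(n,e)
    Q=(W-o)@np.stack([e,f,n],1)
    B=(Q[...,2]>.033)&(Q[...,2]<.05)&(abs(Q[...,0])<.09)&(abs(Q[...,1])<.04)&(px[...,0]-px[...,2]>25)
    q=Q[B]; print('rib pts',len(q), np.percentile(q,[2,50,98],axis=0).round(4).tolist() if len(q) else '')
cv2.imwrite('pics/v7.png',np.vstack([cv2.resize(s['pixels'][190:320,350:530],(415,300))[:,:,::-1],cv2.resize(load('w7')['pixels'],(415,260))[:,:,::-1]]))
```

```text
t 9.1 tcp [ 0.5441 -0.2417  0.1142] yaw -93.66 F [-0.4  0.   0. ] w 0.03 ff 0.0 -> travel [0.012  0.     0.0152] turn -0.06 q [-0.14  0.7   0.83  1.79 -0.63  0.93 -0.68]
rib pts 4302 [[-0.0088, -0.0088, 0.04], [0.019, -0.0015, 0.0429], [0.0446, 0.0059, 0.0443]]
rib pts 116 [[0.0081, -0.0085, 0.0335], [0.0444, 0.0001, 0.0407], [0.0498, 0.0059, 0.0437]]
rib pts 20 [[-0.0087, -0.0107, 0.0344], [-0.0015, -0.0074, 0.0398], [0.0077, -0.0015, 0.0432]]
```

View pics/v7.png

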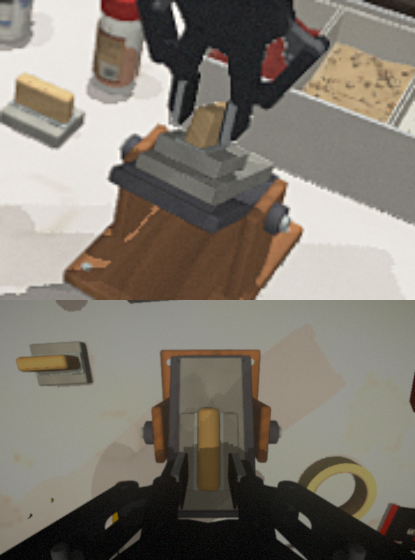

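{"method": "play_rows", "body": {
  "grip": [0.03, 0.03, 0.03, 0.018, 0.018, 0.01, 0.01],
  "travel": [
    [0.012, 0, 0.007],
    [0.012, 0, 0.014],
    [0.012, 0, 0.014],
    [0.012, 0, 0.014],
    [0.012, 0, 0.014],
    [0.012, 0, 0.013],
    [0.012, 0, 0.012]
  ],
  "turn": [0, 0, 0, 0, 0, 0, 0],
  "force": 25
}}

```text
time_s: 9.8
tcp_pos: [0.5557, -0.2423, 0.1022]
tool_rot: [[0.998, -0.064, -0.001], [-0.064, -0.998, 0.001], [-0.001, -0.0, -1.0]]
force: [0.4, 0.2, -2.2]
width: 0.0158
finger_force: 27.2
```

{"method": "play_rows", "body": {
  "grip": [0.01, 0.01, 0.01, 0.01, 0.01],
  "travel": [
    [0, 0, -0.004],
    [-0.007, 0, -0.007],
    [-0.0136, 0, -0.0102],
    [-0.0136, 0, -0.008],
    [-0.0136, 0, -0.0062]
  ],
  "turn": [0, 0, 0, 0, 0],
  "force": 30
}}

```text
time_s: 10.3
tcp_pos: [0.5425, -0.2416, 0.1086]
tool_rot: [[0.998, -0.064, 0.0], [-0.064, -0.998, 0.0], [0.0, -0.0, -1.0]]
force: [0.8, -0.2, -3.2]
width: 0.016
finger_force: 30.1
```

{"method": "play_rows", "body": {
  "grip": [0.01, 0.01],
  "travel": [
    [0, 0, 0.001],
    [0, 0, 0.001]
  ],
  "turn": [0, 0]
}}

```text
time_s: 10.5
tcp_pos: [0.5427, -0.2415, 0.1072]
tool_rot: [[0.998, -0.064, -0.0], [-0.064, -0.998, 0.0], [-0.0, -0.0, -1.0]]
force: [0.2, 0.2, -2.3]
width: 0.0154
finger_force: 30.1
```

{"method": "play_rows", "body": {
  "grip": [0.01, 0.01, 0.01],
  "travel": [
    [0, 0, 0.001],
    [0, 0, 0.002],
    [0, 0, 0.002]
  ],
  "turn": [0, 0, 0]
}}

```text
time_s: 10.8
tcp_pos: [0.5428, -0.2418, 0.1058]
tool_rot: [[0.998, -0.064, 0.001], [-0.064, -0.998, -0.0], [0.001, 0.0, -1.0]]
force: [0.0, 0.2, 4.0]
width: 0.0156
finger_force: 31.1
```

```bash
cat > rib.py <<'E'
from h import *
c=snap('wrist','w8'); go(0,0,0)
W=cloud(c);px=c['pixels'].astype(int)
o=np.array([.56,-.2442,.1004]);n=np.array([.414,-.027,.91]);e=np.array([-.908,.062,.415]);e-=n*(n@e);e/=np.linalg.norm(e);f=np.cross(n,e)
Q=(W-o)@np.stack([e,f,n],1)
B=(Q[...,2]>.033)&(Q[...,2]<.05)&(abs(Q[...,0])<.09)&(abs(Q[...,1])<.04)&(px[...,0]-px[...,2]>25)
print('rib',np.percentile(Q[B],[1,50,99],axis=0).round(4).tolist())
S=(abs(Q[...,2])<.003)&(abs(Q[...,0])<.09)&(abs(Q[...,1])<.02); print('stone low end',np.percentile(Q[S][:,0],[0.2,1,3]).round(4),'face off',np.median(Q[S][:,2]).round(4), 'slope of face',np.polyfit(Q[S][:,0],Q[S][:,2],1).round(4))
G=(Q[...,2]>.01)&(Q[...,2]<.018)&(abs(Q[...,0])<.09)&(abs(Q[...,1])<.035); print('plate',np.percentile(Q[G],[1,50,99],axis=0).round(4).tolist())
b=Q[G]; print(np.polyfit(b[:,0],b[:,2],1).round(3))
E
python3 rib.py
```

```text
t 10.85 tcp [ 0.5428 -0.2419  0.1059] yaw -93.66 F [-0.4  0.5  3.2] w 0.0155 ff 31.1 -> travel [-0.5572 -0.2068  0.1055] turn None q [-0.14  0.71  0.82  1.8  -0.64  0.91 -0.66]
rib [[0.0042, -0.0091, 0.039], [0.033, -0.0015, 0.0423], [0.0591, 0.006, 0.044]]
stone low end [-0.0717 -0.0708 -0.0693] face off -0.0007 slope of face [ 0.0059 -0.0005]
plate [[0.0003, -0.0262, 0.0116], [0.0113, 0.0076, 0.0137], [0.0622, 0.0229, 0.0166]]
[0.026 0.013]
```

{"method": "play_rows", "body": {
  "grip": [0.01, 0.01, 0.01, 0.01, 0.01, 0.01],
  "travel": [
    [0, 0, 0.0006],
    [0, 0, 0.0012],
    [0, 0, 0.0012],
    [0.0009, 0, 0.0016],
    [0.0027, 0, 0.0024],
    [0.0045, 0, 0.0033]
  ],
  "turn": [0, 0, 0, 0, 0, 0]
}}

```text
time_s: 11.45
tcp_pos: [0.5473, -0.2427, 0.103]
tool_rot: [[0.998, -0.064, 0.001], [-0.064, -0.998, -0.001], [0.001, 0.001, -1.0]]
force: [-2.3, 0.8, 10.1]
width: 0.0157
finger_force: 31.7
```

{"method": "play_rows", "body": {
  "grip": [0.01, 0.01, 0.01, 0.01, 0.01, 0.01, 0.01, 0.01],
  "travel": [
    [0.0018, 0, 0.0008],
    [0.0036, 0, 0.0017],
    [0.0054, 0, 0.0025],
    [0.0073, 0, 0.0034],
    [0.0091, 0, 0.0042],
    [0.0109, 0, 0.005],
    [0.0127, 0, 0.0059],
    [0.0146, 0, 0.0067]
  ],
  "turn": [0, 0, 0, 0, 0, 0, 0, 0]
}}

```text
time_s: 12.25
tcp_pos: [0.5618, -0.2438, 0.0963]
tool_rot: [[0.998, -0.064, 0.001], [-0.064, -0.998, -0.001], [0.001, 0.001, -1.0]]
force: [-2.1, 0.3, 9.1]
width: 0.0158
finger_force: 31.7
```

{"method": "play_rows", "body": {
  "grip": [0.01, 0.01, 0.01, 0.01, 0.01, 0.01, 0.01, 0.01],
  "travel": [
    [0.0018, 0, 0.0008],
    [0.0036, 0, 0.0017],
    [0.0054, 0, 0.0025],
    [0.0073, 0, 0.0034],
    [0.0091, 0, 0.0042],
    [0.0109, 0, 0.005],
    [0.0127, 0, 0.0059],
    [0.0146, 0, 0.0067]
  ],
  "turn": [0, 0, 0, 0, 0, 0, 0, 0]
}}

```text
time_s: 13.05
tcp_pos: [0.5764, -0.2447, 0.0896]
tool_rot: [[0.998, -0.064, 0.001], [-0.064, -0.998, -0.001], [0.001, 0.001, -1.0]]
force: [-2.7, -0.4, 8.1]
width: 0.0154
finger_force: 31.6
```

{"method": "play_rows", "body": {
  "grip": [0.01, 0.01, 0.01, 0.01, 0.01, 0.01, 0.01, 0.01],
  "travel": [
    [0.0018, 0, 0.0008],
    [0.0036, 0, 0.0017],
    [0.0054, 0, 0.0025],
    [0.0073, 0, 0.0034],
    [0.0091, 0, 0.0042],
    [0.0109, 0, 0.005],
    [0.0127, 0, 0.0059],
    [0.0146, 0, 0.0067]
  ],
  "turn": [0, 0, 0, 0, 0, 0, 0, 0]
}}

```text
time_s: 13.85
tcp_pos: [0.5909, -0.2456, 0.0828]
tool_rot: [[0.998, -0.064, 0.001], [-0.064, -0.998, -0.001], [0.001, 0.001, -1.0]]
force: [-1.9, -0.5, 7.0]
width: 0.0154
finger_force: 31.6
```

{"method": "play_rows", "body": {
  "grip": [0.01, 0.01, 0.01, 0.01, 0.01, 0.01, 0.01, 0.01],
  "travel": [
    [0.0019, 0, 0.0011],
    [0.0038, 0, 0.0021],
    [0.0057, 0, 0.0031],
    [0.0077, 0, 0.0041],
    [0.0097, 0, 0.0051],
    [0.0116, 0, 0.006],
    [0.0136, 0, 0.007],
    [0.0155, 0, 0.0079]
  ],
  "turn": [0, 0, 0, 0, 0, 0, 0, 0]
}}

```text
time_s: 14.65
tcp_pos: [0.6065, -0.2468, 0.0752]
tool_rot: [[0.998, -0.064, 0.001], [-0.064, -0.998, -0.001], [0.001, 0.001, -1.0]]
force: [-2.2, 0.0, 9.4]
width: 0.0153
finger_force: 31.9
```

```bash
python3 rib.py
```

```text
t 14.7 tcp [ 0.6068 -0.2468  0.0751] yaw -93.68 F [-1.2 -0.4  9.4] w 0.0153 ff 31.8 -> travel [-0.6215 -0.2075  0.0739] turn None q [-0.11  0.82  0.78  1.67 -0.68  0.95 -0.71]
rib [[-0.0666, -0.0086, 0.0376], [-0.0378, -0.001, 0.0409], [-0.0118, 0.0065, 0.0426]]
stone low end [-0.0044 -0.0042 -0.0039] face off -0.0014 slope of face [-0.1015 -0.0015]
plate [[-0.0705, -0.0256, 0.0104], [-0.0595, 0.0082, 0.0122], [-0.0086, 0.0234, 0.0151]]
[0.025 0.014]
```

{"method": "play_rows", "body": {
  "grip": [0.01, 0.01, 0.01, 0.01],
  "travel": [
    [-0.0009, 0, -0.0005],
    [-0.0027, 0, -0.0015],
    [-0.0045, 0, -0.0024],
    [-0.0064, 0, -0.0032]
  ],
  "turn": [0, 0, 0, 0]
}}

```text
time_s: 15.1
tcp_pos: [0.6024, -0.2459, 0.0782]
tool_rot: [[0.998, -0.063, 0.005], [-0.063, -0.998, -0.002], [0.005, 0.002, -1.0]]
force: [6.5, -0.6, 1.8]
width: 0.0152
finger_force: 30.7
```

{"method": "play_rows", "body": {
  "grip": [0.01, 0.01, 0.01, 0.01, 0.01, 0.01],
  "travel": [
    [-0.0012, 0, 0.0003],
    [-0.0027, 0, -0.0003],
    [-0.0045, 0, -0.0011],
    [-0.0064, 0, -0.0019],
    [-0.0082, 0, -0.0028],
    [-0.01, 0, -0.0036]
  ],
  "turn": [0, 0, 0, 0, 0, 0]
}}

```text
time_s: 15.7
tcp_pos: [0.5932, -0.2452, 0.0821]
tool_rot: [[0.998, -0.063, 0.006], [-0.063, -0.998, -0.002], [0.006, 0.002, -1.0]]
force: [9.2, -1.1, 2.4]
width: 0.0158
finger_force: 30.8
```

{"method": "play_rows", "body": {
  "grip": [0.01, 0.01, 0.01, 0.01, 0.01, 0.01, 0.01, 0.01],
  "travel": [
    [-0.0018, 0, -0.0005],
    [-0.0036, 0, -0.0013],
    [-0.0054, 0, -0.0021],
    [-0.0073, 0, -0.003],
    [-0.0091, 0, -0.0038],
    [-0.0109, 0, -0.0046],
    [-0.0127, 0, -0.0055],
    [-0.0146, 0, -0.0063]
  ],
  "turn": [0, 0, 0, 0, 0, 0, 0, 0]
}}

```text
time_s: 16.5
tcp_pos: [0.5789, -0.2445, 0.0885]
tool_rot: [[0.998, -0.063, 0.006], [-0.063, -0.998, -0.002], [0.006, 0.002, -1.0]]
force: [9.8, -0.8, 3.5]
width: 0.0153
finger_force: 30.9
```

{"method": "play_rows", "body": {
  "grip": [0.01, 0.01, 0.01, 0.01, 0.01, 0.01, 0.01, 0.01],
  "travel": [
    [-0.0018, 0, -0.0009],
    [-0.0036, 0, -0.0017],
    [-0.0054, 0, -0.0026],
    [-0.0073, 0, -0.0035],
    [-0.0091, 0, -0.0043],
    [-0.0109, 0, -0.0051],
    [-0.0127, 0, -0.006],
    [-0.0146, 0, -0.0068]
  ],
  "turn": [0, 0, 0, 0, 0, 0, 0, 0]
}}

```text
time_s: 17.3
tcp_pos: [0.5643, -0.2436, 0.0953]
tool_rot: [[0.998, -0.063, 0.006], [-0.063, -0.998, -0.003], [0.006, 0.002, -1.0]]
force: [10.5, -1.3, 2.6]
width: 0.0154
finger_force: 30.9
```

{"method": "play_rows", "body": {
  "grip": [0.01, 0.01, 0.01, 0.01, 0.01, 0.01, 0.01, 0.01],
  "travel": [
    [-0.0018, 0, -0.0009],
    [-0.0036, 0, -0.0017],
    [-0.0054, 0, -0.0026],
    [-0.0073, 0, -0.0035],
    [-0.0091, 0, -0.0043],
    [-0.0109, 0, -0.0051],
    [-0.0127, 0, -0.006],
    [-0.0146, 0, -0.0068]
  ],
  "turn": [0, 0, 0, 0, 0, 0, 0, 0]
}}

```text
time_s: 18.1
tcp_pos: [0.5496, -0.2427, 0.102]
tool_rot: [[0.998, -0.063, 0.006], [-0.063, -0.998, -0.002], [0.006, 0.002, -1.0]]
force: [8.9, -0.9, 3.2]
width: 0.0153
finger_force: 30.9
```

{"method": "play_rows", "body": {
  "grip": [0.01, 0.01, 0.01, 0.01, 0.01],
  "travel": [
    [-0.0018, 0, -0.0008],
    [-0.0036, 0, -0.0016],
    [-0.0054, 0, -0.0024],
    [-0.0075, 0, -0.0034],
    [-0.0075, 0, -0.0034]
  ],
  "turn": [0, 0, 0, 0, 0]
}}

```text
time_s: 18.6
tcp_pos: [0.5418, -0.2423, 0.1056]
tool_rot: [[0.998, -0.063, 0.006], [-0.063, -0.998, -0.002], [0.006, 0.002, -1.0]]
force: [7.5, -1.4, 4.4]
width: 0.0157
finger_force: 31.0
```

```bash
python3 rib.py
```

```text
t 18.65 tcp [ 0.5418 -0.2423  0.1055] yaw -93.61 F [ 7.8 -0.9  5.2] w 0.0154 ff 31.0 -> travel [-0.5565 -0.2079  0.1019] turn None q [-0.14  0.71  0.82  1.81 -0.65  0.9  -0.66]
rib [[0.0052, -0.0087, 0.0383], [0.034, -0.0011, 0.0415], [0.06, 0.0064, 0.0433]]
stone low end [-0.0719 -0.0711 -0.0694] face off -0.0014 slope of face [ 0.0066 -0.0012]
plate [[0.0011, -0.0258, 0.011], [0.0122, 0.0081, 0.013], [0.063, 0.0232, 0.0158]]
[0.02  0.013]
```

Run:
```python
from h import *
for o in('top0','scene0'):
    c=load(o);W=cloud(c);px=c['pixels'].astype(int);a=np.radians(18.5);R=np.array([[np.cos(a),-np.sin(a)],[np.sin(a),np.cos(a)]])
    q=(W[...,:2]-[.464,.252])@R; z=W[...,2]; Y=(px[...,0]-px[...,2]>15)&(abs(q[...,0])<.12)&(abs(q[...,1])<.1)
    for nm,m in(('floor',(abs(z-.005)<.004)),('rim',(abs(z-.06)<.006))):
        p=q[Y&m]; print(o,nm,len(p),np.percentile(p,[0.5,2,98,99.5],axis=0).round(4).tolist())
    B=Y&(abs(z-.06)<.005); pts=(W[B&(q[...,0]<.06)][:,:2]*1000).astype(np.float32); print(cv2.minAreaRect(pts))
    L=Y&(z>.075); P=W[L]; print('lid q range',np.percentile(q[L],[1,99],axis=0).round(3).tolist(),z[L].max())
go(.47,.254,.14,-71.5)
```

```text
top0 floor 1865 [[-0.0694, -0.0622], [-0.0648, -0.0502], [0.0701, 0.06], [0.0727, 0.0631]]
top0 rim 448 [[-0.0724, -0.0626], [-0.0717, -0.0624], [0.0795, 0.0655], [0.0803, 0.0663]]
((457.2188415527344, 251.83554077148438), (132.539306640625, 129.53065490722656), 18.68363380432129)
lid q range [[0.082, -0.062], [0.12, 0.064]] 0.19214732298399384
scene0 floor 953 [[-0.0816, -0.0989], [-0.0731, -0.0955], [0.0767, 0.0627], [0.1108, 0.0785]]
scene0 rim 827 [[-0.0736, -0.0661], [-0.0727, -0.0657], [0.0813, 0.0644], [0.0836, 0.0657]]
((457.23126220703125, 249.7789306640625), (133.8454132080078, 132.71746826171875), 18.11526870727539)
lid q range [[0.082, -0.065], [0.12, 0.063]] 0.1924221336169209
t 18.65 tcp [ 0.5418 -0.2423  0.1055] yaw -93.61 F [ 7.8 -0.9  5.2] w 0.0154 ff 31.0 -> travel [-0.1026 -0.4907 -0.0361] turn -22.11 q [-0.14  0.71  0.82  1.81 -0.65  0.9  -0.66]
```

{"method": "play_rows", "body": {
  "grip": [0.01, 0.01, 0.01, 0.01, 0.01, 0.01],
  "travel": [
    [0, 0, -0.01],
    [0, 0, -0.03],
    [0, 0, -0.05],
    [0, -0.03, -0.06],
    [0, -0.08, -0.06],
    [0, -0.12, -0.06]
  ],
  "turn": [0, 0, 0, 0, 0, 0],
  "force": 40
}}

```text
time_s: 19.25
tcp_pos: [0.546, -0.1197, 0.1643]
tool_rot: [[0.998, -0.064, -0.0], [-0.064, -0.998, 0.001], [-0.0, -0.001, -1.0]]
force: [1.1, -0.1, -3.4]
width: 0.0153
finger_force: 40.7
```

```bash
python3 -c "
from h import *
go(.4755,.256,.14,-71.5)"
```

```text
t 19.25 tcp [ 0.546  -0.1197  0.1643] yaw -93.69 F [ 1.1 -0.1 -3.4] w 0.0153 ff 40.7 -> travel [-0.0945 -0.3704  0.0247] turn -22.19 q [-0.43  0.61  0.92  1.83 -0.58  0.99 -0.9 ]
```

{"method": "play_rows", "body": {
  "grip": [0.01, 0.01, 0.01, 0.01, 0.01, 0.01, 0.01, 0.01],
  "travel": [
    [-0.006, -0.04, 0],
    [-0.014, -0.085, 0],
    [-0.022, -0.13, 0],
    [-0.03, -0.175, 0],
    [-0.038, -0.22, 0],
    [-0.046, -0.265, 0],
    [-0.056, -0.31, 0],
    [-0.064, -0.345, 0]
  ],
  "turn": [-3, -6, -9, -12, -15, -18, -20, -22]
}}

```text
time_s: 20.05
tcp_pos: [0.5032, 0.2296, 0.1639]
tool_rot: [[0.948, 0.318, -0.001], [0.318, -0.948, 0.0], [-0.001, -0.0, -1.0]]
force: [0.2, 0.7, -3.3]
width: 0.015
finger_force: 40.7
```

```bash
python3 -c "
from h import *
go(.4755,.256,.12,-71.5)"
```

```text
t 20.05 tcp [0.5032 0.2296 0.1639] yaw -71.46 F [ 0.2  0.7 -3.3] w 0.015 ff 40.7 -> travel [-0.0178 -0.0338  0.044 ] turn 0.04 q [-1.06  0.59  0.88  1.84 -0.55  0.97 -1.18]
```

{"method": "play_rows", "body": {
  "grip": [0.01, 0.01, 0.01, 0.01, 0.01, 0.01],
  "travel": [
    [-0.018, -0.02, 0.01],
    [-0.018, -0.034, 0.02],
    [-0.018, -0.034, 0.05],
    [-0.018, -0.034, 0.09],
    [-0.018, -0.034, 0.12],
    [-0.018, -0.034, 0.13]
  ],
  "turn": [0, 0, 0, 0, 0, 0]
}}

```text
time_s: 20.65
tcp_pos: [0.4752, 0.2522, 0.0316]
tool_rot: [[0.949, 0.314, -0.004], [0.314, -0.949, -0.003], [-0.004, 0.001, -1.0]]
force: [-0.1, 0.9, -2.1]
width: 0.0156
finger_force: 40.5
```

```bash
python3 -c "
from h import *
go(.4755,.256,.0086,-71.5)"
```

```text
t 20.65 tcp [0.4752 0.2522 0.0316] yaw -71.7 F [-0.1  0.9 -2.1] w 0.0156 ff 40.5 -> travel [ 0.0016 -0.0035  0.023 ] turn -0.2 q [-1.01  0.73  0.7   2.01 -0.75  0.69 -1.07]
```

{"method": "play_rows", "body": {
  "grip": [0.01, 0.01, 0.01, 0.01, 0.01],
  "travel": [
    [0, 0, 0.01],
    [0, 0, 0.018],
    [0, 0, 0.022],
    [0, 0, 0.024],
    [0, 0, 0.025]
  ],
  "turn": [0, 0, 0, 0, 0],
  "force": 20
}}

```text
time_s: 21.15
tcp_pos: [0.4771, 0.2534, 0.0109]
tool_rot: [[0.949, 0.314, 0.001], [0.314, -0.949, 0.002], [0.001, -0.001, -1.0]]
force: [-7.1, -2.4, 24.8]
width: 0.0154
finger_force: 44.3
```

{"method": "play_rows", "body": {
  "grip": [0.01, 0.03, 0.035, 0.035],
  "travel": [
    [0, 0, -0.003],
    [0, 0, -0.003],
    [0, 0, -0.003],
    [0, 0, -0.003]
  ],
  "turn": [0, 0, 0, 0]
}}

```text
time_s: 21.55
tcp_pos: [0.4769, 0.2535, 0.0125]
tool_rot: [[0.949, 0.315, 0.001], [0.315, -0.949, 0.0], [0.001, -0.0, -1.0]]
force: [-0.1, 0.2, -0.3]
width: 0.0352
finger_force: 0.0
```

Run:
```python
from h import *
c=snap('wrist','w9'); s=snap('scene','s9'); go(.4755,.256,.12,-71.5)
for c in(c,s):
    W=cloud(c);px=c['pixels'].astype(int);a=np.radians(18.5);R=np.array([[np.cos(a),-np.sin(a)],[np.sin(a),np.cos(a)]])
    q=(W[...,:2]-[.466,.253])@R; z=W[...,2]
    m=(abs(q[...,0])<.064)&(abs(q[...,1])<.054)&(z>.04)&(z<.056)&(px[...,0]-px[...,2]>20); print('rib',m.sum(),np.percentile(q[m],[2,50,98],axis=0).round(3).tolist() if m.any() else '',np.percentile(z[m],[5,50,95]).round(4) if m.any() else '')
    m=(abs(q[...,0])<.064)&(abs(q[...,1])<.054)&(z>.013)&(z<.024)&(px[...,0]-px[...,2]<20)&(px.sum(2)>120); print('plate',m.sum(),np.percentile(q[m],[2,50,98],axis=0).round(3).tolist() if m.any() else '',np.percentile(z[m],[5,50,95]).round(4) if m.any() else '')
```

```text
t 21.65 tcp [0.4768 0.2534 0.0123] yaw -71.65 F [ 0.2  0.2 -0.5] w 0.0346 ff 0.0 -> travel [-0.0004 -0.0029 -0.1077] turn -0.15 q [-0.99  0.76  0.67  2.02 -0.79  0.64 -1.04]
rib 4042 [[-0.027, -0.02], [0.004, -0.002], [0.025, 0.024]] [0.0441 0.0481 0.0495]
plate 3022 [[-0.033, -0.024], [-0.009, -0.008], [0.027, 0.019]] [0.0188 0.0201 0.0221]
rib 160 [[-0.034, -0.033], [-0.01, -0.005], [0.02, 0.006]] [0.041  0.0485 0.0511]
plate 108 [[-0.021, -0.027], [-0.002, -0.017], [0.022, 0.02]] [0.0192 0.0211 0.023 ]
```

Run:
```python
from h import *
a=np.radians(18.5);R=np.array([[np.cos(a),-np.sin(a)],[np.sin(a),np.cos(a)]])
for o in('top0','scene0','w9'):
    c=load(o);W=cloud(c);px=c['pixels'].astype(int);q=(W[...,:2]-[.466,.253])@R;z=W[...,2]
    m=(q[...,0]>.12)&(q[...,0]<.2)&(abs(q[...,1])<.05)&(z>.1)&(z<.23); print(o,m.sum(),np.percentile(np.c_[q[m],z[m]],[1,50,99],axis=0).round(3).tolist() if m.any() else '')
    m=m&(px.sum(2)<150); print('dark',m.sum(),np.percentile(np.c_[q[m],z[m]],[1,50,99],axis=0).round(3).tolist() if m.any() else '')
```

```text
top0 312 [[0.12, -0.048, 0.162], [0.127, -0.0, 0.195], [0.163, 0.048, 0.205]]
dark 101 [[0.136, -0.012, 0.164], [0.151, -0.0, 0.172], [0.163, 0.012, 0.181]]
scene0 253 [[0.12, -0.049, 0.183], [0.122, -0.003, 0.197], [0.128, 0.049, 0.203]]
dark 0 
w9 0 
dark 0
```

{"method": "play_rows", "body": {
  "grip": [0.035, 0.035, 0.035, 0.02, 0.0, 0.0, 0.0, 0.0],
  "travel": [
    [0, 0, -0.02],
    [0, 0, -0.06],
    [0, 0, -0.11],
    [0, 0, -0.16],
    [0, 0, -0.21],
    [0, 0, -0.25],
    [0, 0, -0.27],
    [0, 0, -0.27]
  ],
  "turn": [0, 0, 0, 0, 0, 0, 0, 0]
}}

```text
time_s: 22.45
tcp_pos: [0.4781, 0.2535, 0.2851]
tool_rot: [[0.949, 0.315, 0.004], [0.315, -0.949, 0.003], [0.005, -0.001, -1.0]]
force: [-0.0, -0.4, -0.6]
width: -0.0001
finger_force: 0.0
```

{"method": "play_rows", "body": {
  "grip": [0, 0, 0, 0, 0, 0, 0],
  "travel": [
    [0.03, 0, 0],
    [0.075, 0, 0],
    [0.12, 0, 0],
    [0.165, 0, 0],
    [0.2, 0, 0],
    [0.21, 0, 0.0],
    [0.21, 0, 0.02]
  ],
  "turn": [0, 0, 0, 0, 0, 0, 0]
}}

```text
time_s: 23.15
tcp_pos: [0.6785, 0.3187, 0.2615]
tool_rot: [[0.949, 0.314, 0.002], [0.314, -0.949, -0.001], [0.001, 0.001, -1.0]]
force: [-0.3, -1.0, -0.5]
width: 0.0002
finger_force: 0.0
```

```bash
python3 -c "
from h import *
a=np.radians(18.5);p=np.array([.466,.253])+.215*np.array([np.cos(a),np.sin(a)])
go(p[0],p[1],.125,-71.5)"
```

```text
t 23.15 tcp [0.6785 0.3187 0.2615] yaw -71.71 F [-0.3 -1.  -0.5] w 0.0002 ff 0.0 -> travel [-0.0076 -0.0053  0.1365] turn -0.21 q [-0.86  0.8   0.87  1.13 -0.58  1.44 -1.34]
```

{"method": "play_rows", "body": {
  "grip": [0, 0, 0, 0, 0, 0, 0, 0],
  "travel": [
    [0, -0.004, 0.04],
    [0, -0.004, 0.085],
    [0, -0.004, 0.125],
    [0, -0.004, 0.137],
    [0, -0.004, 0.137],
    [-0.015, -0.004, 0.137],
    [-0.03, -0.004, 0.137],
    [-0.04, -0.004, 0.137]
  ],
  "turn": [0, 0, 0, 0, 0, 0, 0, 0]
}}

```text
time_s: 23.95
tcp_pos: [0.6376, 0.3102, 0.128]
tool_rot: [[0.949, 0.314, 0.003], [0.314, -0.949, 0.001], [0.003, -0.0, -1.0]]
force: [-0.3, 0.8, -0.3]
width: -0.0003
finger_force: 0.0
```

{"method": "play_rows", "body": {
  "grip": [0, 0, 0, 0, 0],
  "travel": [
    [-0.01, 0, 0],
    [-0.02, 0, 0],
    [-0.03, 0, 0],
    [-0.04, 0, 0],
    [-0.05, 0, 0]
  ],
  "turn": [0, 0, 0, 0, 0]
}}

```text
time_s: 24.45
tcp_pos: [0.5911, 0.2947, 0.128]
tool_rot: [[0.949, 0.314, 0.005], [0.314, -0.949, 0.002], [0.005, -0.0, -1.0]]
force: [1.3, 0.4, 0.5]
width: 0.0002
finger_force: 0.0
```

```bash
cat > lid.py <<'E'
from h import *
a=np.radians(18.5);R=np.array([[np.cos(a),-np.sin(a)],[np.sin(a),np.cos(a)]])
go(.466,.253,.125,-71.5)
for o in('scene','top'):
    c=snap(o,'l_'+o);W=cloud(c);px=c['pixels'].astype(int);q=(W[...,:2]-[.466,.253])@R;z=W[...,2]
    m=(abs(q[...,0])<.2)&(abs(q[...,1])<.06)&(z>.068)&(z<.23)&(px[...,0]-px[...,2]>25); print(o,m.sum())
    for zz in(.08,.11,.14,.17,.195):
        k=m&(abs(z-zz)<.01); print(zz,k.sum(),np.median(q[k][:,0]).round(4) if k.any() else '')
E
python3 lid.py
```

```text
t 24.45 tcp [0.5911 0.2947 0.128 ] yaw -71.68 F [1.3 0.4 0.5] w 0.0002 ff 0.0 -> travel [-0.1319  0.0003  0.0023] turn -0.18 q [-0.98  0.77  0.84  1.6  -0.64  1.05 -1.21]
scene 2667
0.08 323 0.0759
0.11 340 0.0742
0.14 358 0.0717
0.17 388 0.0694
0.195 412 0.0678
top 181
0.08 6 0.0732
0.11 4 0.0707
0.14 7 0.0685
0.17 5 0.0655
0.195 8 0.0692
```

{"method": "play_rows", "body": {
  "grip": [0, 0, 0, 0, 0, 0, 0, 0],
  "travel": [
    [-0.01, 0, 0],
    [-0.025, 0, 0],
    [-0.04, 0, 0],
    [-0.04, 0, -0.02],
    [-0.04, 0, -0.05],
    [-0.04, 0, -0.07],
    [-0.04, 0, -0.07],
    [-0.04, 0, -0.07]
  ],
  "turn": [0, 0, 0, 0, 0, 0, 0, 0]
}}

```text
time_s: 25.35
tcp_pos: [0.551, 0.2824, 0.1952]
tool_rot: [[0.949, 0.315, -0.0], [0.315, -0.949, 0.0], [-0.0, -0.0, -1.0]]
force: [-0.3, 0.3, -0.5]
width: 0.0001
finger_force: 0.0
```

```bash
cat > lid2.py <<'E'
from h import *
a=np.radians(18.5);R=np.array([[np.cos(a),-np.sin(a)],[np.sin(a),np.cos(a)]])
go(.466,.253,.125,-71.5)
for o in('scene','top'):
    c=snap(o,'m_'+o);W=cloud(c);px=c['pixels'].astype(int);q=(W[...,:2]-[.466,.253])@R;z=W[...,2]
    m=(abs(q[...,0])<.07)&(abs(q[...,1])<.058)&(z>.03)&(px[...,0]-px[...,2]>25)
    for x in(-.06,-.03,0,.03,.06):
        k=m&(abs(q[...,0]-x)<.008); print(o,x,k.sum(),np.percentile(z[k],[10,50,90]).round(4) if k.any() else '')
E
python3 lid2.py
```

```text
t 25.35 tcp [0.551  0.2824 0.1952] yaw -71.64 F [-0.3  0.3 -0.5] w 0.0001 ff 0.0 -> travel [-0.09    0.0011  0.0702] turn -0.14 q [-1.06  0.66  0.91  1.63 -0.57  1.13 -1.25]
scene -0.06 201 [0.1226 0.1255 0.1275]
scene -0.03 159 [0.0353 0.052  0.1179]
scene 0 129 [0.0381 0.1006 0.1053]
scene 0.03 71 [0.0875 0.0899 0.093 ]
scene 0.06 66 [0.075  0.0775 0.0797]
top -0.06 277 [0.104  0.1077 0.1112]
top -0.03 218 [0.0955 0.0993 0.1024]
top 0 273 [0.0866 0.0896 0.0936]
top 0.03 264 [0.0777 0.0808 0.0844]
top 0.06 266 [0.0687 0.0725 0.076 ]
```

{"method": "play_rows", "body": {
  "grip": [0, 0, 0, 0, 0, 0, 0, 0],
  "travel": [
    [0, 0, -0.03],
    [0, 0, -0.06],
    [0, 0, -0.06],
    [0, 0, -0.06],
    [0, 0, -0.06],
    [0, 0, -0.06],
    [0, 0, -0.06],
    [0, 0, -0.06]
  ],
  "turn": [0, 0, 0, 0, 0, 0, 0, 0]
}}

```text
time_s: 26.25
tcp_pos: [0.5512, 0.2822, 0.2548]
tool_rot: [[0.949, 0.315, -0.001], [0.315, -0.949, -0.0], [-0.001, 0.0, -1.0]]
force: [0.2, 0.5, -0.4]
width: -0.0
finger_force: 0.0
```

```bash
python3 lid2.py; python3 -c "
from h import *
cv2.imwrite('pics/end.png',cv2.resize(load('m_scene')['pixels'],(800,500))[:,:,::-1])"
```

```text
t 26.25 tcp [0.5512 0.2822 0.2548] yaw -71.66 F [ 0.2  0.5 -0.4] w -0.0 ff 0.0 -> travel [-0.09    0.0009  0.1299] turn -0.16 q [-1.08  0.62  0.95  1.55 -0.52  1.25 -1.3 ]
scene -0.06 244 [0.0682 0.0694 0.0707]
scene -0.03 190 [0.0684 0.0695 0.0707]
scene 0 147 [0.0683 0.0695 0.0707]
scene 0.03 182 [0.0683 0.0696 0.0708]
scene 0.06 179 [0.0684 0.0696 0.0708]
top -0.06 257 [0.0645 0.0677 0.0712]
top -0.03 251 [0.0642 0.0674 0.0705]
top 0 268 [0.0641 0.0673 0.0704]
top 0.03 263 [0.0643 0.0674 0.0707]
top 0.06 269 [0.0645 0.0676 0.0708]
```

View pics/end.png

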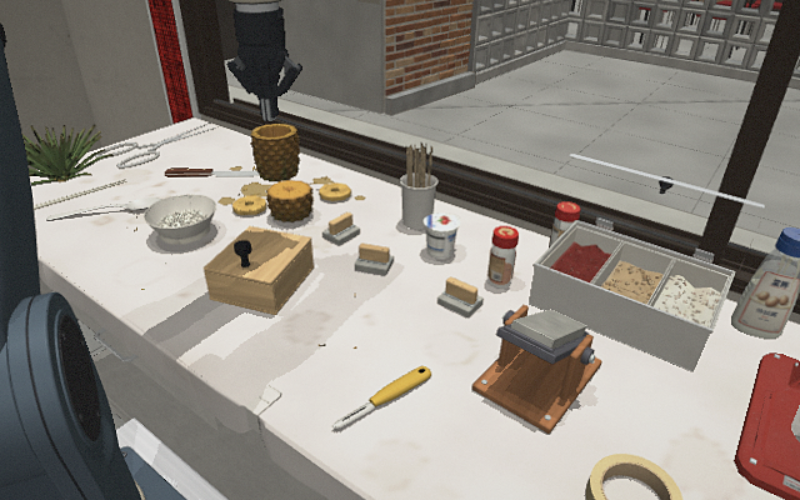

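The picture shows the lid lying flat and shut (knob at pixel 243,250), with the gripper clear of everything. The jar (503,255), tub (440,238) and peeler (385,395) have not moved.

```bash
python3 -c "
from bench import manip
print(manip.sign_off())"
```

```text
the job is handed in; nothing more can be done
None
```

The job is handed in at about 26 s: the stone was rubbed high to low to high (about ±35 mm from the middle) at an estimated 7–11 N, the block lies flat and rib up in its case with the lid shut, and jar, tub and peeler look unmoved; three brief force peaks fell outside the stroke: about 46 N at the wrist when first gripping the block on the table, 17 N when first touching it to the stone, and 28 N when setting it in the case.

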